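# Swing the light guide into the dark chamber

### The job

Put the sample reader into its measuring position: take the upright black handle of its stiff swing arm, reaching in at a slant beneath the rods of the drying frame, and swing the arm round to the left so that its curved steel light guide itself pushes open the sprung flap of the dark chamber and presses the spring-backed carriage inside fully home. How deep the carriage sits differs each time and cannot be seen, so feel for its stop and press gently there; do not open the flap with the fingers, leave the arm in that position and let go, and do not disturb the glassware and the case standing about.

Things in the scene. Friction and masses are not known exactly. Their poses are not given: they have to be found in the camera images.
- reader: The sample reader, fixed on the bench: origin on the bench, on the upright pivot axis of its swing arm; x points away from its front, y to the left seen from its front, z up. Places (x, y, z) below are mm in this frame. White base plate 12 thick, x -190 to 40, y -95 to 245. Over it a drying frame of rods, at its left a grey chamber.
- front_rod (a point): Middle of the frame's front rod, at (-175, 0, 262). Fixed steel rods 12 thick lie along y (-270 to 270) at this height at x -175, -115, -55, 5, on legs at x -175 and 5, y -270 and 270. They block a tool pointing straight down on the handle; one leaning 35 to 45 degrees, its body towards the front (-x), its fingers down and towards +x, passes before the front rod.
- swingarm (a joint): Arm angle in rad about the pivot: 0 points to the front, positive to the reader's right; the handle stands at (-200 cos q, -200 sin q). Starts at 0.35 to 0.65; swing it negative. Carriage home lies between about -0.36 and -0.54; end stop at -0.66. Stiff: friction 1.2 N m (6 N at the handle), stays where left. Aluminium bar 22 wide, 14 thick, middle at height 105.
- grip (a point): Where to grip the handle: on its axis, 200 from the pivot axis, height 148. An upright black round bar 18 thick at the arm's end, height 112 to 165; fingers may turn round it. The light guide leaves its foot to the left, top at height 113: keep fingertips above 116. With the carriage home the chamber front is still 40 or more from the handle's axis.
- guide_tip (a point): Foremost point of the light guide, a steel rod 16 mm thick with a round end, at height 105. It leaves the handle's foot towards the left and is bent along the circle of radius 200 about the pivot axis, so it follows that circle when the arm swings. Its tip is 0.59 rad (118 mm along the circle) ahead of the handle.
- chamber_top (a point): Middle of the top of the dark chamber, a fixed closed grey box 150 high, 120 deep along the guide's path, 86 wide.
- mouth (a point): Centre line point of the chamber's mouth, in the plane of its front face, on the guide's circle at height 107, at (-148, 135, 107). The mouth is 46 wide and 46 high and faces the coming guide. The guide touches the flap when the arm is at about -0.15 rad.
- flap (a joint): Angle of the dust flap in rad: 0 hangs shut in the mouth, grows as it swings inwards and up about its top edge, to 1.5. Black plastic 46 x 46 x 3, closed by a weak spring (about 1 N at its edge); when the guide is through, the flap rests on the guide at about 1.1.
- carriage (a joint): Travel in m of the spring-backed carriage in the dark chamber: 0 untouched, 0.007 home on a firm rubber stop that yields about 1 mm more under 10 N. Its spring presses back with 1 N at 0, 3 N at 0.007, less than the arm's friction, so the arm stays. Its depth varies by 15 mm either way along the guide's path; only touch, or this reading once pushed, tells where. Over 30 N damages it.
- bottle_in: Loose stoppered amber glass bottle, 58 thick, 132 high, upright on the bench behind the arm on the right, under the drying frame. Origin in the middle of its underside.
- bottle_out: Loose stoppered clear glass bottle, 58 thick, 132 high, upright on the bench in front of the chamber on the left. Origin in the middle of its underside.
- dish: Loose closed glass dish, 94 across, 22 high, lying on the bench before the reader. Origin in the middle of its underside.
- beaker: Loose glass beaker, 72 across, 95 high, on the bench to the right. Origin in the middle of its underside.
- tip_case: Loose grey plastic case, 80 x 120 x 50 high, on the bench to the left. Origin in the middle of its underside.

How it is judged (in metres and radians):
On the way:
1. the light guide has pushed the flap open (value of joint flap above 0.6 rad and value of joint swingarm below -0.2 rad), for 0.1 s.
At the end, for the whole second after the job is handed in: The light guide stands through the open flap in the dark chamber and holds the carriage home (at least 5 mm of its 7 mm travel), and the arm stays there at rest by its own friction (value of joint carriage above 0.005 m and value of joint flap above 0.6 rad and value of joint swingarm below -0.3 rad and linear speed of swingarm below 0.01 m/s); the robot touches nothing.
It fails at once if the carriage is pressed with more than 30 N (contact force between swingarm and carriage above 30 N).
It fails at once if the fingers push the flap (contact force between the fingers and flap above 0.5 N).
It fails at once if a bystander is shifted by more than 20 mm or tipped (distance of any of bottle_in, bottle_out, dish, beaker, tip_case from where it was at the start of the episode above 0.02 m or angle between any of bottle_in, bottle_out, beaker's own z axis and vertical above 0.4 rad).
It also fails if it takes over 61 s, if anything falls off the work surface, if the arm or the gripper's body presses on something with over 40 N, if the wrist force passes 120 N, or if a joint passes its speed limit or range.

### The arm

A 6-joint arm with a two-finger parallel gripper is mounted at the origin on the work surface. World frame = base frame: x ahead of the robot, y to its left, z up, the work surface at z = 0. Lengths are in mm, angles in rad, forces in N, time in s.
With the tool pointing down it reaches from about 350 to 975 mm from the base axis. Payload 7.1 kg.
Tool frame: the origin (TCP) lies midway between the tips of the shut fingers; the grasp point (between the pads) lies 19 mm behind it; z points along the fingers, x is the direction in which the jaws open and shut, and the axes are right-handed (so a half turn about z gives the same grasp; the last joint's range is limited). The gripper opens to 88 mm and grips with 3 to 60 N. Pads are 20 mm wide; open, the fingers measure 115 mm over their backs; the gripper's body (75 mm by 178 mm) begins 61 mm behind the grasp point.
Start: joints at [-1.255, 0.423, 1.63, -0, 1.089, -0.019], TCP at [205.38, -590.274, 222.675] pointing down, gripper open.
Joint ranges: [-3, 3], [-0.9, 2.11], [0.09, 2.58], [-1.31, 4.45], [0.11, 2.69], [-2.54, 2.54]. Speed limits (rad/s): [2.39, 2.39, 3.01, 3.14, 3.14, 3.14].

### API

Orientations are given as a rotation vector (axis times angle).
In Python, from workcell import get_obs, viewer, ctrl, masks_of gives the robot as it stands. The module is installed in compiled form; this text tells all that it offers.
- The arm moves only by the shell command python3 -m inch 'ROWS'. ROWS is JSON, a list of rows, each an object of numbers: "tx", "ty", "tz": the shift along the tool's x, y, z in cm; "ax", "ay", "az": the turn, a rotation vector about the tool's x, y, z in degrees; "jaw": the opening, from 0 (shut) to 1 (fully open). In form: [{"tx": .., "ty": .., "tz": .., "ax": .., "ay": .., "az": .., "jaw": ..}, ...]. A call has 1 to 12 rows; each row shifts and turns the commanded pose from where the row before left it, along the tool's axes as they then stand; what a row does not reach is not made up. A row lasts 1/8 s, in which the tool goes at most 62.5 mm and 10.7 degrees, less where a joint would pass 70% of its speed; a pose out of reach is approached as far as the arm can. A call is refused whole if a number of a shift passes 6.25 or a number of a turn 10.7, either way. A call with a gripper value outside its range is refused whole. The fingers move at their own pace and stop on an object; the grip force is fixed at half the most. Time passes only in rows, so rows that do not move let the fingers close. It gives the time, the measured TCP pose, the force and the opening at its end, in the units of the state.
- get_obs(): the state, without advancing time (a new reading comes with each control period).
- viewer.get_image(name): name is "side" or "top"; returns (picture, depth): 420x560x3 uint8, red, green, blue; 420x560 float32, mm along the optical axis (not along the pixel's ray), 0 where there is no reading.
- viewer.get_calibration(name): a dict with "fx", "fy", "cx", "cy" (pixels), "rvec" (rotation vector, rad) and "tvec" (3), from world to camera coordinates, as OpenCV has them. Camera axes: x right, y down, z forward; pixel columns grow to the right and rows downward; lengths in mm; the calibration is good to about 2 mm. A picture is of the moment at which its call begins. get_calibration takes no time and is no camera call.
- ctrl.close_job(): hands the job in, once; it reports no verdict.
Trained networks look in the newest picture that a camera, given by its name, has taken for a name from the list of things; names that differ only in an ending like _2 or _b are one class to them, and where a whole thing is asked for, a point or a joint stands for the part that bears it (a point fixed in the world has none). Each returns a list of dicts, best first, with "score" (0 to 1); they miss things now and then, are a little off and sometimes report something else, mostly with a low value. They report only what shows in the picture. A call takes as long as a camera call.
- masks_of(camera, thing): "pixels" (420x560 bool, what is visible of it) and "location" ([column, row] in pixels, amid what is visible of it).
The state is a dict: "t": time; "qpos": joint angles; "qvel": joint speeds; "joint_torque": joint torques, N m; "ee_pos": TCP position; "orientation": TCP orientation; "ft_force": force on the tool from outside, world axes, zero at the start; "moment": the same for the moment, N m; "width": finger opening in mm.
Only numpy, scipy, OpenCV 4.12 (cv2) and the standard library are available. Lean on these libraries where they do the work, as an engineer would, in place of code of your own. Each camera call takes 0.05 s, during which the arm holds its last target. There are 200 camera calls.

## Working session

There is one attempt and no reset: what is moved stays moved. The work goes in short steps, Python scripts to look and compute and a shell command to move; the robot and the scene stay as the last step left them, time stands still between calls to the robot, and variables do not carry over. Pictures are saved under pics/ and viewed, about 8 in all and at most 12, crops included, and the job is handed in when it is done.

```bash
mkdir -p pics; cat > h.py <<'E'
import numpy as np, cv2
from workcell import get_obs, viewer, ctrl, masks_of
from scipy.spatial.transform import Rotation as R
def cal(n):
    c=viewer.get_calibration(n); K=np.array([[c['fx'],0,c['cx']],[0,c['fy'],c['cy']],[0,0,1]],float)
    return K,R.from_rotvec(np.ravel(c['rvec'])).as_matrix(),np.ravel(c['tvec'])
def cloud(n,d,m):
    K,Rm,t=cal(n); v,u=np.nonzero(m&(d>0)); z=d[v,u]
    p=np.linalg.inv(K)@np.array([u*z,v*z,z]); return (Rm.T@(p-t[:,None])).T
def proj(n,P):
    K,Rm,t=cal(n); q=K@(Rm@np.atleast_2d(P).T+t[:,None]); return (q[:2]/q[2]).T
def save(n,img): cv2.imwrite(f'pics/{n}.png',img[:,:,::-1])
E
python3 - <<'E'
from h import *
np.set_printoptions(precision=1,suppress=True)
o=get_obs();print(o)
ims=[]
for n in ['top','side']:
    im,d=viewer.get_image(n);np.savez(n+'0.npz',im=im,d=d);save(n+'0',im)
    K,Rm,t=cal(n);print(n,K[0,0],'cam at',-Rm.T@t,'fwd',Rm[2])
    for th in ['reader','swingarm','grip','guide_tip','chamber_top','mouth','front_rod','bottle_in','bottle_out','dish','beaker','tip_case']:
        try:
            for r in masks_of(n,th)[:2]:
                c=cloud(n,d,r['pixels']);print(th,round(r['score'],2),np.array(r['location']),len(c),np.median(c,0) if len(c) else '',*(np.percentile(c,[3,97],axis=0) if len(c) else ''))
        except Exception as e: print(th,e)
E
```

```text
{'t': 0.0, 'qpos': array([-1.3,  0.4,  1.6, -0. ,  1.1, -0. ]), 'qvel': array([-0., -0., -0.,  0., -0.,  0.]), 'joint_torque': array([ -0. , -54.5, -27.4,   0.1,   0. ,  -0. ]), 'ee_pos': array([ 205.2, -589.7,  221.9]), 'orientation': array([-2.6,  1.8,  0. ]), 'ft_force': array([-0.4,  0.6, -0.1]), 'moment': array([0., 0., 0.]), 'width': 87.85509856905904}
top 522.4739831799371 cam at [ 404.5   32.5 1584.6] fwd [ 0.1  0.  -1. ]
reader 0.64 [275.7 183.5] 12487 [616.3  31.6 113.7] [ 497.1 -284.9    3.7] [754.7 246.5 271.8]
swingarm 0.91 [306.9 175.3] 855 [640.4 -64.1 114. ] [ 517.9 -134.9    6.7] [724.8  17.9 128.5]
grip 0.63 [309.3 179.9] 640 [616.6 -66.  115. ] [ 517.4 -137.   107.3] [721.2  15.5 128.7]
guide_tip 0.83 [303.3 176.7] 772 [635.6 -64.  114.3] [ 516.9 -132.9   14.2] [721.5  15.5 128.5]
chamber_top 0.98 [275.2 181.1] 12377 [615.5  33.4 115. ] [ 496.7 -282.1    5.5] [749.9 247.4 271.9]
mouth 0.79 [273.4 180.1] 12295 [615.8  33.7 114.1] [ 497.5 -281.6    4.3] [753.1 249.7 271.9]
front_rod 0.87 [274. 181.] 12059 [614.2  34.9 116.1] [ 497.6 -279.3    6.7] [749.4 247.1 271.9]
[... 1195 characters left out ...]
 482.9 -298.2   -1.5] [874.1 305.4 270.9]
front_rod 0.82 [253.3 207.9] 3172 [580.  144.1 150.7] [ 482.7 -300.3   -4.1] [944.9 287.4 270.8]
bottle_out 0.86 [218.9 255.7] 289 [406.1 215.4  78. ] [390.  196.1  17.4] [426.5 238.5 130.2]
dish 0.69 [318.5 266.6] 524 [ 452.8 -115.8   22.7] [ 416.2 -155.1    6.9] [501.9 -76.1  27.7]
beaker 0.55 [396.  291.6] 729 [ 353.7 -368.5   61.4] [ 327.9 -400.8    0.3] [ 395.5 -336.6   97.2]
beaker 0.46 [149.9 255.2] 1014 [384.6 456.5  48.4] [360.1 404.5   3. ] [438.1 521.4  55.3]
tip_case 0.86 [149.1 257.1] 955 [384.  457.8  48.7] [360.  404.6   8.4] [435.5 519.8  55.3]
tip_case 0.21 [216.7 255.8] 258 [405.7 214.7  78.9] [390.  196.9  31.1] [422.8 236.4 129.7]
```

View pics/top0.png

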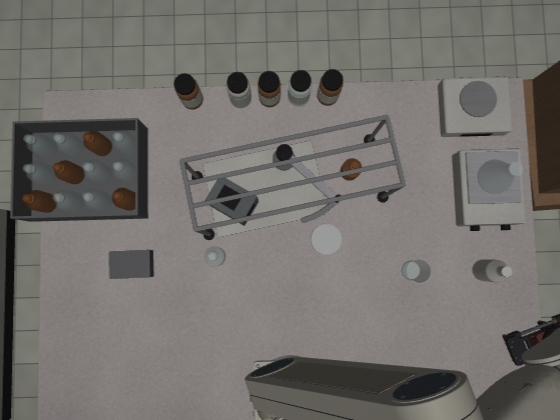

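View pics/side0.png

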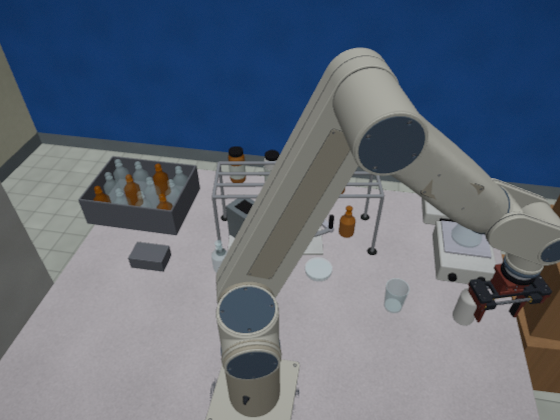

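Both views are clear. In the top view the frame spans columns 183-403, the arm runs from (285,155) to the handle at (337,198), and the guide tip is at (305,220). Next I fit the reader frame from the rods.

```bash
python3 - <<'E'
from h import *
from scipy.optimize import least_squares
np.set_printoptions(precision=1,suppress=True)
P=[]
for n in ['top','side']:
    d=np.load(n+'0.npz')['d'];c=cloud(n,d,np.ones_like(d,bool))
    k=(abs(c[:,2]-264)<8)&(c[:,0]>450)&(c[:,0]<830)&(abs(c[:,1])<400); 
    c=c[k]; print(n,len(c),c.min(0),c.max(0)); P.append(c)
A=P[0][:,:2]
xs=np.array([-175,-115,-55,5])
def loc(p,A): 
    c,s=np.cos(p[2]),np.sin(p[2]); q=A-p[:2]; return np.c_[c*q[:,0]+s*q[:,1],-s*q[:,0]+c*q[:,1]]
def res(p,A):
    l=loc(p,A); dx=np.abs(l[:,:1]-xs).min(1)
    return np.r_[dx, 0.05*np.maximum(abs(l[:,1])-270,0)]
for nm,A in [('top',P[0][:,:2]),('side',P[1][:,:2]),('both',np.vstack(P)[:,:2])]:
    best=min((least_squares(res,[x,y,a],args=(A,),loss='soft_l1',f_scale=5) for x in (630,660,690,720) for y in (-10,20) for a in (0,.1,.2,-.1,-.2)),key=lambda r:r.cost)
    l=loc(best.x,A); k=res(best.x,A)[:len(A)]<8
    yc=(np.percentile(l[k,1],0.5)+np.percentile(l[k,1],99.5))/2
    print(nm,best.x*[1,1,57.3],best.cost/len(A),'y ends',np.percentile(l[k,1],[.5,99.5]),yc)
    if nm=='top': pt=best.x;print([( (abs(l[:,0]-x)<9).sum()) for x in xs])
p=pt.copy()
for n in ['top','side']:
    d=np.load(n+'0.npz')['d']; c=cloud(n,d,np.ones_like(d,bool)); l=loc(p,c[:,:2])
    k=(c[:,2]>120)&(c[:,2]<175)&(abs(np.hypot(l[:,0],l[:,1])-200)<30)&(l[:,1]<-30)&(l[:,1]>-160)
    h=c[k];print(n,'handle pts',len(h),np.median(h,0),'loc',np.median(l[k],0), h[:,2].max())
    k=(abs(c[:,2]-150)<6)&(l[:,1]>60)&(l[:,1]<300)&(abs(l[:,0]+120)<120);print('chamber top',k.sum(),np.median(l[k],0),l[k].min(0),l[k].max(0))
    # pivot-knob area
    k=(c[:,2]>118)&(c[:,2]<250)&(np.hypot(l[:,0],l[:,1])<45);print('pivot',k.sum(),np.median(l[k],0) if k.any() else '')
E
```

```text
top 4211 [ 480.7 -302.2  256.8] [767.  271.2 272. ]
side 1189 [ 478.8 -298.3  256. ] [699.7 273.4 271.9]
top [707.1   0.5  10.6] 12.801857487158903 y ends [-272.7  272.4] -0.14690124789447623
[np.int64(945), np.int64(959), np.int64(931), np.int64(943)]
side [704.9   4.1  10.7] 13.340378025586109 y ends [-273.   272.2] -0.3742422833562955
both [706.6   1.4  10.7] 13.044221204574798 y ends [-273.3  273. ] -0.15525120645170887
top handle pts 523 [897.1 -55.6 149.5] loc [174.6 -91. ] 170.4755680687492
chamber top 997 [-107.7  173.3] [-179.8  101.6] [-41.  267.3]
pivot 211 [ 0.2 -0.5]
side handle pts 65 [ 563.3 -139.9  150.7] loc [-167.3 -111.8] 170.15591217846483
chamber top 357 [-97.2 197. ] [-185.6  153.1] [ -1.4 276.5]
pivot 0
```

```bash
cat >> h.py <<'E'
O=np.array([706.6,1.2,0]); RR=R.from_euler('z',10.65,degrees=True)
def L2W(p): return RR.apply(p)+O
def W2L(p): return RR.inv().apply(np.asarray(p)-O)
def target(q,back=0,tilt=40,h=148,sgn=1,r=200):
    z=np.array([np.sin(np.radians(tilt)),0,-np.cos(np.radians(tilt))]); x=np.array([0,sgn,0.])
    Rl=R.from_matrix(np.c_[x,np.cross(z,x),z])
    return L2W(np.array([-r*np.cos(q),-r*np.sin(q),h])+(19-back)*z), RR*Rl
def rows(p0,R0,p1,R1,n):
    w=(R0.inv()*R1).as_rotvec(degrees=True)/n; p,Rc=np.array(p0),R0
    for i in range(n):
        g=p0+(p1-p0)*(i+1)/n; d=Rc.inv().apply(g-p)/10; d=np.round(d,2)
        print('{"tx":%.2f,"ty":%.2f,"tz":%.2f,"ax":%.2f,"ay":%.2f,"az":%.2f}'%(*d,*np.round(w,2)),end=',')
        p=p+Rc.apply(d*10); Rc=Rc*R.from_rotvec(np.round(w,2),degrees=True)
    print()
def state():
    o=get_obs(); return np.array(o['ee_pos']),R.from_rotvec(o['orientation']),o
E
python3 - <<'E'
from h import *
np.set_printoptions(precision=2,suppress=True)
for n in ['top','side']:
    d=np.load(n+'0.npz')['d'];c=cloud(n,d,np.ones_like(d,bool));l=W2L(c);rr=np.hypot(l[:,0],l[:,1]);q=np.arctan2(-l[:,1],-l[:,0])
    k=(abs(l[:,2]-112)<6)&(rr>60)&(rr<185)&(q>.2)&(q<.9);print(n,'bar q',k.sum(),np.median(q[k]))
    k=(l[:,2]>125)&(l[:,2]<175)&(abs(rr-200)<25)&(q>.2)&(q<.9);print('handle',k.sum(),np.median(q[k]),np.median(l[k],0),np.ptp(l[k],axis=0))
    k=(abs(l[:,2]-110)<8)&(abs(rr-200)<10)&(q>-.4)&(q<.3);print('tip q',k.sum(),np.sort(q[k])[:5]+.59)
p,Rc,o=state();print(Rc.as_matrix(),o['qpos'])
for s in (1,-1):
    g,Rg=target(.59,150,sgn=s);print(s,g,(Rc.inv()*Rg).as_rotvec(degrees=True))
g,Rg=min([target(.59,150,sgn=s) for s in(1,-1)],key=lambda t:(Rc.inv()*t[1]).magnitude());rows(p,Rc,g,Rg,12)
E
```

```text
top bar q 279 0.6269836854916327
handle 12 0.6252697719561051 [-157.39 -115.33  164.  ] [17.27 10.81 36.66]
tip q 101 [0.63 0.63 0.64 0.64 0.64]
side bar q 32 0.6031568564372068
handle 61 0.5895038296094848 [-166.93 -112.49  152.34] [23.19 17.86 43.96]
tip q 2 [0.87 0.87]
[[ 0.33 -0.94  0.  ]
 [-0.94 -0.33 -0.  ]
 [ 0.    0.   -1.  ]] [-1.25  0.42  1.63 -0.    1.09 -0.02]
1 [ 481.08 -154.43  248.35] [  -4.38   58.8  -161.56]
-1 [ 481.08 -154.43  248.35] [39.92  2.97  8.18]
{"tx":-2.68,"ty":-3.36,"tz":-0.21,"ax":3.33,"ay":0.25,"az":0.68},{"tx":-2.71,"ty":-3.34,"tz":-0.03,"ax":3.33,"ay":0.25,"az":0.68},{"tx":-2.76,"ty":-3.30,"tz":0.15,"ax":3.33,"ay":0.25,"az":0.68},{"tx":-2.79,"ty":-3.26,"tz":0.33,"ax":3.33,"ay":0.25,"az":0.68},{"tx":-2.83,"ty":-3.20,"tz":0.50,"ax":3.33,"ay":0.25,"az":0.68},{"tx":-2.88,"ty":-3.13,"tz":0.67,"ax":3.33,"ay":0.25,"az":0.68},{"tx":-2.91,"ty":-3.05,"tz":0.85,"ax":3.33,"ay":0.25,"az":0.68},{"tx":-2.96,"ty":-2.96,"tz":1.00,"ax":3.33,"ay":0.25,"az":0.68},{"tx":-2.99,"ty":-2.87,"tz":1.16,"ax":3.33,"ay":0.25,"az":0.68},{"tx":-3.03,"ty":-2.75,"tz":1.31,"ax":3.33,"ay":0.25,"az":0.68},{"tx":-3.08,"ty":-2.64,"tz":1.46,"ax":3.33,"ay":0.25,"az":0.68},{"tx":-3.10,"ty":-2.52,"tz":1.59,"ax":3.33,"ay":0.25,"az":0.68},
```

```bash
python3 -m inch '[{"tx":-2.68,"ty":-3.36,"tz":-0.21,"ax":3.33,"ay":0.25,"az":0.68,"jaw":0.7},{"tx":-2.71,"ty":-3.34,"tz":-0.03,"ax":3.33,"ay":0.25,"az":0.68,"jaw":0.7},{"tx":-2.76,"ty":-3.30,"tz":0.15,"ax":3.33,"ay":0.25,"az":0.68,"jaw":0.7},{"tx":-2.79,"ty":-3.26,"tz":0.33,"ax":3.33,"ay":0.25,"az":0.68,"jaw":0.7},{"tx":-2.83,"ty":-3.20,"tz":0.50,"ax":3.33,"ay":0.25,"az":0.68,"jaw":0.7},{"tx":-2.88,"ty":-3.13,"tz":0.67,"ax":3.33,"ay":0.25,"az":0.68,"jaw":0.7},{"tx":-2.91,"ty":-3.05,"tz":0.85,"ax":3.33,"ay":0.25,"az":0.68,"jaw":0.7},{"tx":-2.96,"ty":-2.96,"tz":1.00,"ax":3.33,"ay":0.25,"az":0.68,"jaw":0.7},{"tx":-2.99,"ty":-2.87,"tz":1.16,"ax":3.33,"ay":0.25,"az":0.68,"jaw":0.7},{"tx":-3.03,"ty":-2.75,"tz":1.31,"ax":3.33,"ay":0.25,"az":0.68,"jaw":0.7},{"tx":-3.08,"ty":-2.64,"tz":1.46,"ax":3.33,"ay":0.25,"az":0.68,"jaw":0.7},{"tx":-3.10,"ty":-2.52,"tz":1.59,"ax":3.33,"ay":0.25,"az":0.68,"jaw":0.7}]'
python3 - <<'E'
from h import *
np.set_printoptions(precision=2,suppress=True)
p,Rc,o=state();print(W2L(p),o['qpos'],o['t'],o['width'])
print((RR.inv()*Rc).as_matrix())
for n in ['top','side']:
    im,d=viewer.get_image(n);np.savez(n+'1.npz',im=im,d=d)
    c=cloud(n,d,np.ones_like(d,bool));l=W2L(c);rr=np.hypot(l[:,0],l[:,1]);q=np.arctan2(-l[:,1],-l[:,0])
    k=(abs(l[:,2]-112)<6)&(rr>60)&(rr<185)&(q>.3)&(q<.9);print(n,'bar q',k.sum(),np.median(q[k]))
    k=(l[:,2]>125)&(l[:,2]<175)&(abs(rr-200)<25)&(q>.3)&(q<.9);print('handle',k.sum(),np.median(q[k]),np.median(l[k],0))
    if n=='side': save('side1',cv2.resize(im[130:330,180:460],None,fx=2.5,fy=2.5))
for q in (.61,):
  g,Rg=target(q,30,sgn=-1);rows(p,Rc,g,Rg,4)
E
```

```text
t: 2.8
ee_pos: [481.7, -153.6, 248.9]
orientation: [-1.954, 1.621, -0.594]
ft_force: [0.7, 0.2, 0.5]
width: 61.2
[-249.62 -110.55  248.85] [-0.62  0.08  2.25  1.08  0.56 -0.11] 2.8 61.2381497910807
[[-0.   -0.76  0.64]
 [-1.   -0.   -0.  ]
 [ 0.   -0.64 -0.76]]
top bar q 283 0.623420726250413
handle 12 0.6258278954249319 [-157.38 -115.97  164.54]
side bar q 21 0.5634995770945626
handle 11 0.5773313771292798 [-169.51 -109.    130.87]
{"tx":0.10,"ty":-0.01,"tz":3.03,"ax":-0.04,"ay":-0.02,"az":0.00},{"tx":0.10,"ty":-0.02,"tz":3.04,"ax":-0.04,"ay":-0.02,"az":0.00},{"tx":0.09,"ty":-0.01,"tz":3.03,"ax":-0.04,"ay":-0.02,"az":0.00},{"tx":0.11,"ty":-0.02,"tz":3.03,"ax":-0.04,"ay":-0.02,"az":0.00},
```

View pics/side1.png

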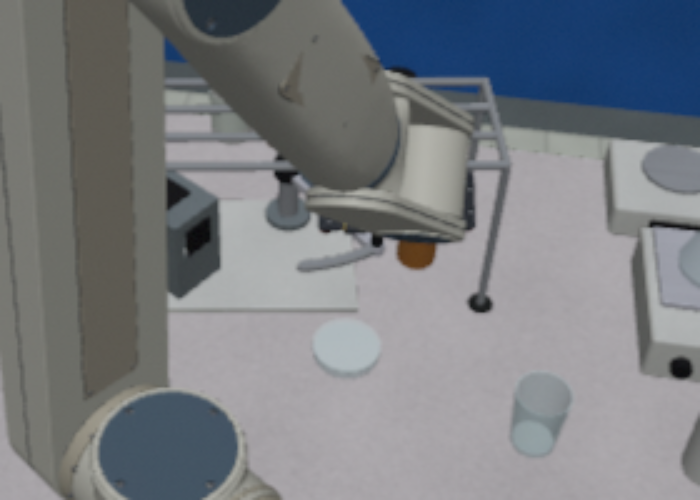

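The wrist is in front of the front rod, and the handle (crop 375,240) sits ahead of the fingers. Advancing along the tool axis.

```bash
python3 -m inch '[{"tx":0.1,"tz":2.0,"jaw":0.7},{"tx":0.1,"tz":2.0,"jaw":0.7},{"tx":0.1,"tz":2.0,"jaw":0.7},{"tx":0.1,"tz":2.0,"jaw":0.7},{"tz":2.0,"jaw":0.7},{"tz":2.0,"jaw":0.7},{"jaw":0.7}]'
python3 - <<'E'
from h import *
np.set_printoptions(precision=2,suppress=True)
p,Rc,o=state();print(W2L(p),o['ft_force'],o['width'])
ims=[]
for n in ['top','side']:
    im,d=viewer.get_image(n);np.savez(n+'2.npz',im=im,d=d)
    u,v=proj(n,L2W(np.array([-164,-115,150])))[0].astype(int);print(n,u,v)
    ims.append(cv2.resize(im[v-60:v+60,u-60:u+60],(400,400),interpolation=cv2.INTER_CUBIC))
    c=cloud(n,d,np.ones_like(d,bool));l=W2L(c);rr=np.hypot(l[:,0],l[:,1]);q=np.arctan2(-l[:,1],-l[:,0])
    k=(abs(l[:,2]-112)<6)&(rr>60)&(rr<150)&(q>.3)&(q<.9);print(n,'bar q',k.sum(),np.median(q[k]))
save('both2',np.hstack(ims))
g,Rg=target(.615,0,sgn=-1);rows(p,Rc,g,Rg,2)
E
```

```text
[-249.95 -108.17  247.86] [-0.19 -0.13  0.14] 61.463002960509534
top 337 198
top bar q 188 0.6292074715897551
side 331 219
side bar q 0 nan
{"tx":0.39,"ty":-0.10,"tz":7.56,"ax":-0.02,"ay":0.09,"az":0.05},{"tx":0.37,"ty":-0.10,"tz":7.55,"ax":-0.02,"ay":0.09,"az":0.05},$[0]: bad value
  return _methods._mean(a, axis=axis, dtype=dtype,
  ret = ret.dtype.type(ret / rcount)
```

View pics/both2.png

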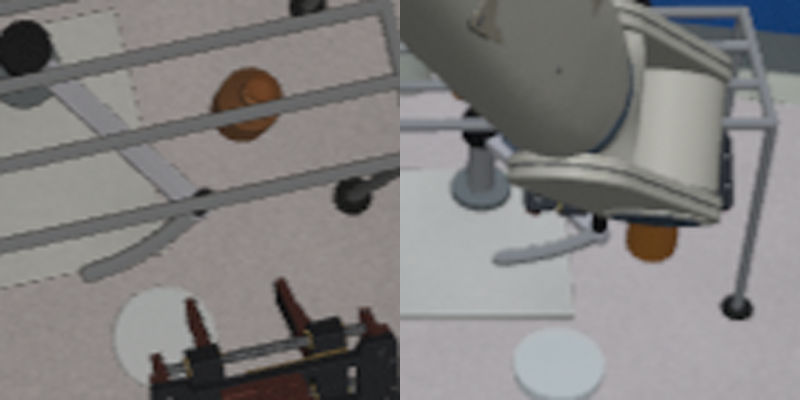

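The call was refused because every field must be present, so nothing moved. The picture shows the fingers (left, 190-290, 290) in line with the handle at (200,200), about 8 mm to its left.

```bash
python3 -m inch '[{"tx":0.2,"ty":0,"tz":2.0,"ax":0,"ay":0,"az":0,"jaw":0.7},{"tx":0.2,"ty":0,"tz":2.0,"ax":0,"ay":0,"az":0,"jaw":0.7},{"tx":0.2,"ty":0,"tz":2.0,"ax":0,"ay":0,"az":0,"jaw":0.7},{"tx":0.2,"ty":-0.2,"tz":2.0,"ax":0,"ay":0,"az":0,"jaw":0.7},{"tx":0,"ty":0,"tz":2.0,"ax":0,"ay":0,"az":0,"jaw":0.7},{"tx":0,"ty":0,"tz":2.0,"ax":0,"ay":0,"az":0,"jaw":0.7},{"tx":0,"ty":0,"tz":0,"ax":0,"ay":0,"az":0,"jaw":0.7}]'
python3 - <<'E'
from h import *
np.set_printoptions(precision=2,suppress=True)
p,Rc,o=state();print(W2L(p),o['ft_force'],o['width'])
ims=[]
for n in ['top','side']:
    im,d=viewer.get_image(n)
    u,v=proj(n,L2W(np.array([-164,-115,150])))[0].astype(int)
    ims.append(cv2.resize(im[v-50:v+50,u-50:u+50],(400,400),interpolation=cv2.INTER_CUBIC))
save('both3',np.hstack(ims))
g,Rg=target(.62,0,sgn=-1);rows(p,Rc,g,Rg,2)
E
```

```text
t: 3.88
ee_pos: [560.2, -148.8, 157.0]
orientation: [-1.956, 1.623, -0.59]
ft_force: [0.2, 0.1, -0.0]
width: 61.4
[-171.6  -120.32  157.  ] [ 0.22  0.07 -0.02] 61.43621325555116
{"tx":-0.21,"ty":-0.05,"tz":1.58,"ax":0.01,"ay":-0.00,"az":-0.01},{"tx":-0.20,"ty":-0.05,"tz":1.58,"ax":0.01,"ay":-0.00,"az":-0.01},
```

View pics/both3.png

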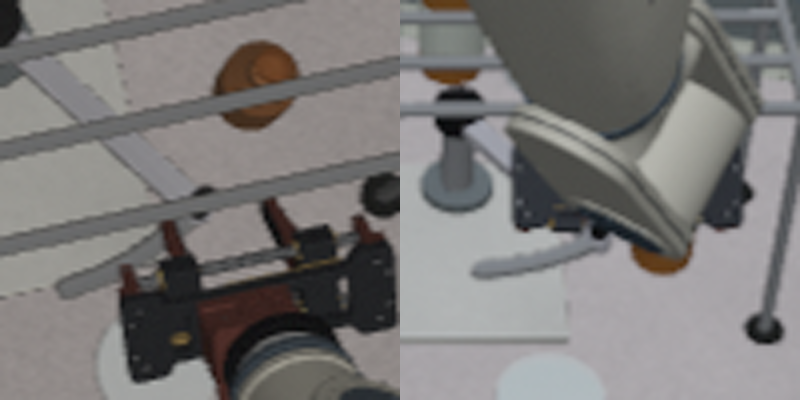

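The fingers (165-275, 210) straddle the handle at (202,200). Advancing the last 31 mm and closing.

```bash
python3 -m inch '[{"tx":-0.2,"ty":0,"tz":1.6,"ax":0,"ay":0,"az":0,"jaw":0.7},{"tx":-0.2,"ty":-0.1,"tz":1.5,"ax":0,"ay":0,"az":0,"jaw":0.7},{"tx":0,"ty":0,"tz":0,"ax":0,"ay":0,"az":0,"jaw":0.4},{"tx":0,"ty":0,"tz":0,"ax":0,"ay":0,"az":0,"jaw":0.0},{"tx":0,"ty":0,"tz":0,"ax":0,"ay":0,"az":0,"jaw":0.0},{"tx":0,"ty":0,"tz":0,"ax":0,"ay":0,"az":0,"jaw":0.0},{"tx":0,"ty":0,"tz":0,"ax":0,"ay":0,"az":0,"jaw":0.0}]'
python3 - <<'E'
from h import *
np.set_printoptions(precision=2,suppress=True)
p,Rc,o=state();l=W2L(p+Rc.apply([0,0,-19]));print('grasp',l,'q',np.arctan2(-l[1],-l[0]),np.hypot(*l[:2]),RR.inv().apply(o['ft_force']),o['width'],o['t'])
E
```

```text
t: 4.85
ee_pos: [579.5, -140.0, 135.0]
orientation: [-1.956, 1.621, -0.591]
ft_force: [-2.0, -0.9, 2.2]
width: 17.6
grasp [-163.21 -115.24  149.51] q 0.6148284101514756 199.79364844949455 [-2.17 -0.53  2.18] 17.649526549084886 4.85
```

```bash
cat >> h.py <<'E'
def arc(q0,q1,n,r=200):
    qs=np.linspace(q0,q1,n+1); P=np.c_[-r*np.cos(qs),-r*np.sin(qs)]/10
    for d in np.diff(P,axis=0): print('{"tx":%.2f,"ty":%.2f,"tz":%.2f,"ax":0,"ay":0,"az":0,"jaw":0}'%(-d[1],-.766*d[0],.643*d[0]),end=',')
    print('\n')
E
python3 -c "
from h import *
arc(.615,.115,12);arc(.115,-.27,10)"
```

```text
{"tx":-0.69,"ty":0.36,"tz":-0.30,"ax":0,"ay":0,"az":0,"jaw":0},{"tx":-0.71,"ty":0.33,"tz":-0.28,"ax":0,"ay":0,"az":0,"jaw":0},{"tx":-0.73,"ty":0.31,"tz":-0.26,"ax":0,"ay":0,"az":0,"jaw":0},{"tx":-0.74,"ty":0.29,"tz":-0.24,"ax":0,"ay":0,"az":0,"jaw":0},{"tx":-0.76,"ty":0.26,"tz":-0.22,"ax":0,"ay":0,"az":0,"jaw":0},{"tx":-0.77,"ty":0.24,"tz":-0.20,"ax":0,"ay":0,"az":0,"jaw":0},{"tx":-0.78,"ty":0.22,"tz":-0.18,"ax":0,"ay":0,"az":0,"jaw":0},{"tx":-0.80,"ty":0.19,"tz":-0.16,"ax":0,"ay":0,"az":0,"jaw":0},{"tx":-0.81,"ty":0.16,"tz":-0.14,"ax":0,"ay":0,"az":0,"jaw":0},{"tx":-0.81,"ty":0.14,"tz":-0.12,"ax":0,"ay":0,"az":0,"jaw":0},{"tx":-0.82,"ty":0.11,"tz":-0.09,"ax":0,"ay":0,"az":0,"jaw":0},{"tx":-0.83,"ty":0.09,"tz":-0.07,"ax":0,"ay":0,"az":0,"jaw":0},

{"tx":-0.77,"ty":0.06,"tz":-0.05,"ax":0,"ay":0,"az":0,"jaw":0},{"tx":-0.77,"ty":0.03,"tz":-0.03,"ax":0,"ay":0,"az":0,"jaw":0},{"tx":-0.77,"ty":0.01,"tz":-0.01,"ax":0,"ay":0,"az":0,"jaw":0},{"tx":-0.77,"ty":-0.01,"tz":0.01,"ax":0,"ay":0,"az":0,"jaw":0},{"tx":-0.77,"ty":-0.03,"tz":0.03,"ax":0,"ay":0,"az":0,"jaw":0},{"tx":-0.77,"ty":-0.06,"tz":0.05,"ax":0,"ay":0,"az":0,"jaw":0},{"tx":-0.76,"ty":-0.08,"tz":0.07,"ax":0,"ay":0,"az":0,"jaw":0},{"tx":-0.76,"ty":-0.10,"tz":0.09,"ax":0,"ay":0,"az":0,"jaw":0},{"tx":-0.75,"ty":-0.12,"tz":0.10,"ax":0,"ay":0,"az":0,"jaw":0},{"tx":-0.75,"ty":-0.15,"tz":0.12,"ax":0,"ay":0,"az":0,"jaw":0},
```

```bash
cat > s.py <<'E'
from h import *
np.set_printoptions(precision=2,suppress=True)
p,Rc,o=state();l=W2L(p+Rc.apply([0,0,-19]));q=np.arctan2(-l[1],-l[0]);f=RR.inv().apply(o['ft_force'])
print('grasp',l,'q %.3f r %.1f'%(q,np.hypot(*l[:2])),'f_loc',f,'f_tan %.1f'%(f@[np.sin(q),-np.cos(q),0]),'w %.1f t %.2f'%(o['width'],o['t']))
E
python3 -m inch '[{"tx":-0.69,"ty":0.36,"tz":-0.30,"ax":0,"ay":0,"az":0,"jaw":0},{"tx":-0.71,"ty":0.33,"tz":-0.28,"ax":0,"ay":0,"az":0,"jaw":0},{"tx":-0.73,"ty":0.31,"tz":-0.26,"ax":0,"ay":0,"az":0,"jaw":0},{"tx":-0.74,"ty":0.29,"tz":-0.24,"ax":0,"ay":0,"az":0,"jaw":0},{"tx":-0.76,"ty":0.26,"tz":-0.22,"ax":0,"ay":0,"az":0,"jaw":0},{"tx":-0.77,"ty":0.24,"tz":-0.20,"ax":0,"ay":0,"az":0,"jaw":0}]'; python3 s.py
python3 -m inch '[{"tx":-0.78,"ty":0.22,"tz":-0.18,"ax":0,"ay":0,"az":0,"jaw":0},{"tx":-0.80,"ty":0.19,"tz":-0.16,"ax":0,"ay":0,"az":0,"jaw":0},{"tx":-0.81,"ty":0.16,"tz":-0.14,"ax":0,"ay":0,"az":0,"jaw":0},{"tx":-0.81,"ty":0.14,"tz":-0.12,"ax":0,"ay":0,"az":0,"jaw":0},{"tx":-0.82,"ty":0.11,"tz":-0.09,"ax":0,"ay":0,"az":0,"jaw":0},{"tx":-0.83,"ty":0.09,"tz":-0.07,"ax":0,"ay":0,"az":0,"jaw":0}]'; python3 s.py
```

```text
t: 5.6
ee_pos: [548.3, -104.2, 134.9]
orientation: [-1.954, 1.63, -0.597]
ft_force: [-6.7, -13.2, 8.0]
width: 17.3
grasp [-187.21  -74.21  149.42] q 0.377 r 201.4 f_loc [ -9.07 -11.76   8.  ] f_tan 7.6 w 17.3 t 5.60
t: 6.35
ee_pos: [528.0, -57.3, 134.8]
orientation: [-1.954, 1.627, -0.594]
ft_force: [-3.3, -9.3, 4.8]
width: 17.5
grasp [-198.59  -24.4   149.4 ] q 0.122 r 200.1 f_loc [-4.91 -8.5   4.75] f_tan 7.8 w 17.5 t 6.35
```

```bash
python3 -m inch '[{"tx":-0.77,"ty":0.06,"tz":-0.05,"ax":0,"ay":0,"az":0,"jaw":0},{"tx":-0.77,"ty":0.03,"tz":-0.03,"ax":0,"ay":0,"az":0,"jaw":0},{"tx":-0.77,"ty":0.01,"tz":-0.01,"ax":0,"ay":0,"az":0,"jaw":0},{"tx":-0.77,"ty":-0.01,"tz":0.01,"ax":0,"ay":0,"az":0,"jaw":0},{"tx":-0.77,"ty":-0.03,"tz":0.03,"ax":0,"ay":0,"az":0,"jaw":0},{"tx":-0.77,"ty":-0.06,"tz":0.05,"ax":0,"ay":0,"az":0,"jaw":0}]'; python3 s.py
python3 -m inch '[{"tx":-0.76,"ty":-0.08,"tz":0.07,"ax":0,"ay":0,"az":0,"jaw":0},{"tx":-0.76,"ty":-0.10,"tz":0.09,"ax":0,"ay":0,"az":0,"jaw":0},{"tx":-0.75,"ty":-0.12,"tz":0.10,"ax":0,"ay":0,"az":0,"jaw":0},{"tx":-0.75,"ty":-0.15,"tz":0.12,"ax":0,"ay":0,"az":0,"jaw":0},{"tx":0,"ty":0,"tz":0,"ax":0,"ay":0,"az":0,"jaw":0}]'; python3 s.py
python3 -c "
from h import *
arc(-.275,-.65,25)
im,d=viewer.get_image('top');u,v=proj('top',L2W(np.array([-164,60,130])))[0].astype(int)
save('top4',cv2.resize(im[v-60:v+60,u-70:u+70],None,fx=4.5,fy=4.5,interpolation=cv2.INTER_CUBIC))"
```

```text
t: 7.1
ee_pos: [519.6, -11.3, 134.8]
orientation: [-1.954, 1.625, -0.593]
ft_force: [-2.0, -7.6, 2.6]
width: 17.9
grasp [-198.31   22.31  149.39] q -0.112 r 199.6 f_loc [-3.39 -7.11  2.57] f_tan 7.4 w 17.9 t 7.10
t: 7.72
ee_pos: [519.7, 20.3, 134.8]
orientation: [-1.955, 1.623, -0.592]
ft_force: [0.3, -3.0, 1.2]
width: 17.6
grasp [-192.33   53.34  149.32] q -0.271 r 199.6 f_loc [-0.26 -3.02  1.23] f_tan 3.0 w 17.6 t 7.72
{"tx":-0.29,"ty":-0.06,"tz":0.05,"ax":0,"ay":0,"az":0,"jaw":0},{"tx":-0.29,"ty":-0.07,"tz":0.06,"ax":0,"ay":0,"az":0,"jaw":0},{"tx":-0.29,"ty":-0.07,"tz":0.06,"ax":0,"ay":0,"az":0,"jaw":0},{"tx":-0.28,"ty":-0.07,"tz":0.06,"ax":0,"ay":0,"az":0,"jaw":0},{"tx":-0.28,"ty":-0.08,"tz":0.06,"ax":0,"ay":0,"az":0,"jaw":0},{"tx":-0.28,"ty":-0.08,"tz":0.07,"ax":0,"ay":0,"az":0,"jaw":0},{"tx":-0.28,"ty":-0.08,"tz":0.07,"ax":0,"ay":0,"az":0,"jaw":0},{"tx":-0.28,"ty":-0.09,"tz":0.07,"ax":0,"ay":0,"az":0,"jaw":0},{"tx":-0.28,"ty":-0.09,"tz":0.08,"ax":0,"ay":0,"az":0,"jaw":0},{"tx":-0.27,"ty":-0.09,"tz":0.08,"ax":0,"ay":0,"az":0,"jaw":0},{"tx":-0.27,"ty":-0.10,"tz":0.08,"ax":0,"ay":
[... 200 characters left out ...]
aw":0},{"tx":-0.26,"ty":-0.11,"tz":0.09,"ax":0,"ay":0,"az":0,"jaw":0},{"tx":-0.26,"ty":-0.11,"tz":0.09,"ax":0,"ay":0,"az":0,"jaw":0},{"tx":-0.26,"ty":-0.11,"tz":0.10,"ax":0,"ay":0,"az":0,"jaw":0},{"tx":-0.26,"ty":-0.12,"tz":0.10,"ax":0,"ay":0,"az":0,"jaw":0},{"tx":-0.26,"ty":-0.12,"tz":0.10,"ax":0,"ay":0,"az":0,"jaw":0},{"tx":-0.25,"ty":-0.12,"tz":0.10,"ax":0,"ay":0,"az":0,"jaw":0},{"tx":-0.25,"ty":-0.13,"tz":0.11,"ax":0,"ay":0,"az":0,"jaw":0},{"tx":-0.25,"ty":-0.13,"tz":0.11,"ax":0,"ay":0,"az":0,"jaw":0},{"tx":-0.25,"ty":-0.13,"tz":0.11,"ax":0,"ay":0,"az":0,"jaw":0},{"tx":-0.24,"ty":-0.13,"tz":0.11,"ax":0,"ay":0,"az":0,"jaw":0},{"tx":-0.24,"ty":-0.14,"tz":0.12,"ax":0,"ay":0,"az":0,"jaw":0},
```

View pics/top4.png

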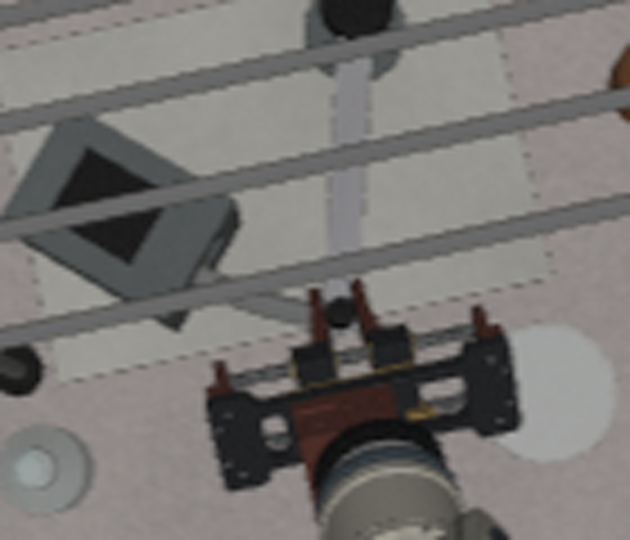

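The arm has turned to about -0.27 and the guide (crop 240-300, 300) is entering the mouth. Now slow feeling steps.

```bash
python3 -m inch '[{"tx":-0.29,"ty":-0.06,"tz":0.05,"ax":0,"ay":0,"az":0,"jaw":0},{"tx":-0.29,"ty":-0.07,"tz":0.06,"ax":0,"ay":0,"az":0,"jaw":0},{"tx":-0.29,"ty":-0.07,"tz":0.06,"ax":0,"ay":0,"az":0,"jaw":0}]' >/dev/null; python3 s.py
python3 -m inch '[{"tx":-0.1,"ty":-0.03,"tz":0.02,"ax":0,"ay":0,"az":0,"jaw":0},{"tx":-0.1,"ty":-0.03,"tz":0.02,"ax":0,"ay":0,"az":0,"jaw":0}]'>/dev/null; python3 s.py
python3 -m inch '[{"tx":-0.1,"ty":-0.03,"tz":0.02,"ax":0,"ay":0,"az":0,"jaw":0},{"tx":-0.1,"ty":-0.03,"tz":0.02,"ax":0,"ay":0,"az":0,"jaw":0}]'>/dev/null; python3 s.py
python3 -m inch '[{"tx":-0.1,"ty":-0.03,"tz":0.02,"ax":0,"ay":0,"az":0,"jaw":0},{"tx":-0.1,"ty":-0.03,"tz":0.02,"ax":0,"ay":0,"az":0,"jaw":0}]'>/dev/null; python3 s.py
```

```text
grasp [-189.82   61.41  149.28] q -0.313 r 199.5 f_loc [-1.71 -8.27  4.29] f_tan 8.4 w 17.4 t 8.15
grasp [-189.25   63.47  149.29] q -0.324 r 199.6 f_loc [-2.05 -8.09  3.45] f_tan 8.3 w 17.3 t 8.40
grasp [-188.65   65.44  149.28] q -0.334 r 199.7 f_loc [-1.8  -7.41  3.1 ] f_tan 7.6 w 17.2 t 8.65
grasp [-187.92   67.42  149.3 ] q -0.344 r 199.6 f_loc [-1.99 -9.08  2.66] f_tan 9.2 w 17.8 t 8.90
```

```bash

python3 -m inch '[{"tx":-0.09,"ty":-0.03,"tz":0.02,"ax":0,"ay":0,"az":0,"jaw":0},{"tx":-0.1,"ty":-0.03,"tz":0.02,"ax":0,"ay":0,"az":0,"jaw":0}]'>/dev/null; python3 s.py
python3 -m inch '[{"tx":-0.1,"ty":-0.03,"tz":0.03,"ax":0,"ay":0,"az":0,"jaw":0},{"tx":-0.09,"ty":-0.03,"tz":0.02,"ax":0,"ay":0,"az":0,"jaw":0}]'>/dev/null; python3 s.py
```

```text
grasp [-187.29   69.32  149.31] q -0.354 r 199.7 f_loc [-1.01 -8.1   1.14] f_tan 8.0 w 17.5 t 9.15
grasp [-186.5    71.23  149.3 ] q -0.365 r 199.6 f_loc [-1.88 -8.26  1.16] f_tan 8.4 w 17.3 t 9.40
```

```bash

python3 -m inch '[{"tx":-0.1,"ty":-0.03,"tz":0.03,"ax":0,"ay":0,"az":0,"jaw":0},{"tx":-0.09,"ty":-0.03,"tz":0.02,"ax":0,"ay":0,"az":0,"jaw":0}]'>/dev/null; python3 s.py
python3 -m inch '[{"tx":-0.1,"ty":-0.03,"tz":0.03,"ax":0,"ay":0,"az":0,"jaw":0},{"tx":-0.09,"ty":-0.03,"tz":0.03,"ax":0,"ay":0,"az":0,"jaw":0}]'>/dev/null; python3 s.py
python3 -m inch '[{"tx":-0.1,"ty":-0.03,"tz":0.03,"ax":0,"ay":0,"az":0,"jaw":0},{"tx":-0.09,"ty":-0.03,"tz":0.03,"ax":0,"ay":0,"az":0,"jaw":0}]'>/dev/null; python3 s.py
```

```text
grasp [-185.76   73.15  149.28] q -0.375 r 199.6 f_loc [-3.27 -7.02  2.46] f_tan 7.7 w 17.7 t 9.65
grasp [-184.9    75.11  149.29] q -0.386 r 199.6 f_loc [-2.45 -6.95  3.71] f_tan 7.4 w 17.4 t 9.90
grasp [-184.03   77.03  149.28] q -0.396 r 199.5 f_loc [-2.88 -6.52  4.42] f_tan 7.1 w 17.7 t 10.15
```

```bash

python3 -m inch '[{"tx":-0.1,"ty":-0.03,"tz":0.03,"ax":0,"ay":0,"az":0,"jaw":0},{"tx":-0.09,"ty":-0.03,"tz":0.03,"ax":0,"ay":0,"az":0,"jaw":0}]'>/dev/null; python3 s.py
python3 -m inch '[{"tx":-0.09,"ty":-0.03,"tz":0.03,"ax":0,"ay":0,"az":0,"jaw":0},{"tx":-0.09,"ty":-0.03,"tz":0.03,"ax":0,"ay":0,"az":0,"jaw":0}]'>/dev/null; python3 s.py
python3 -m inch '[{"tx":-0.09,"ty":-0.03,"tz":0.03,"ax":0,"ay":0,"az":0,"jaw":0},{"tx":-0.09,"ty":-0.03,"tz":0.03,"ax":0,"ay":0,"az":0,"jaw":0}]'>/dev/null; python3 s.py
```

```text
grasp [-183.12   78.96  149.27] q -0.407 r 199.4 f_loc [-2.5  -7.83  3.4 ] f_tan 8.2 w 17.6 t 10.40
grasp [-182.33   80.67  149.24] q -0.417 r 199.4 f_loc [-3.85 -9.07  5.55] f_tan 9.9 w 17.4 t 10.65
grasp [-181.45   82.43  149.26] q -0.426 r 199.3 f_loc [-4.53 -8.03  6.22] f_tan 9.2 w 17.2 t 10.90
```

Force is slightly up, so the carriage may have been touched. Going to about 1 mm steps.

```bash

python3 -m inch '[{"tx":-0.09,"ty":-0.04,"tz":0.03,"ax":0,"ay":0,"az":0,"jaw":0}]'>/dev/null; python3 s.py
python3 -m inch '[{"tx":-0.09,"ty":-0.03,"tz":0.03,"ax":0,"ay":0,"az":0,"jaw":0}]'>/dev/null; python3 s.py
python3 -m inch '[{"tx":-0.09,"ty":-0.04,"tz":0.03,"ax":0,"ay":0,"az":0,"jaw":0}]'>/dev/null; python3 s.py
```

```text
grasp [-180.98   83.3   149.24] q -0.431 r 199.2 f_loc [-3.61 -9.47  5.69] f_tan 10.1 w 17.1 t 11.03
grasp [-180.59   84.18  149.22] q -0.436 r 199.2 f_loc [-4.73 -9.87  7.11] f_tan 10.9 w 17.4 t 11.15
grasp [-180.08   85.06  149.25] q -0.441 r 199.2 f_loc [-3.91 -9.94  6.32] f_tan 10.7 w 17.1 t 11.28
```

```bash

python3 -m inch '[{"tx":-0.09,"ty":-0.04,"tz":0.03,"ax":0,"ay":0,"az":0,"jaw":0}]'>/dev/null; python3 s.py
python3 -m inch '[{"tx":-0.09,"ty":-0.04,"tz":0.03,"ax":0,"ay":0,"az":0,"jaw":0}]'>/dev/null; python3 s.py
```

```text
grasp [-179.67   85.93  149.23] q -0.446 r 199.2 f_loc [ -5.35 -10.12   7.31] f_tan 11.4 w 17.8 t 11.40
grasp [-179.18   86.79  149.26] q -0.451 r 199.1 f_loc [ -4.96 -10.6    5.63] f_tan 11.7 w 17.6 t 11.53
```

```bash

python3 -m inch '[{"tx":-0.09,"ty":-0.03,"tz":0.02,"ax":0,"ay":0,"az":0,"jaw":0}]'>/dev/null; python3 s.py
python3 -m inch '[{"tx":-0.09,"ty":-0.03,"tz":0.02,"ax":0,"ay":0,"az":0,"jaw":0}]'>/dev/null; python3 s.py
```

```text
grasp [-178.89   87.47  149.23] q -0.455 r 199.1 f_loc [ -6.12 -16.11   6.48] f_tan 17.2 w 17.5 t 11.65
grasp [-178.7    87.85  149.22] q -0.457 r 199.1 f_loc [ -7.64 -21.86   9.45] f_tan 23.0 w 17.3 t 11.78
```

The stop is clear: +12 N within 0.6 mm, about 15 N on the carriage. Easing 1 mm back on the command and reading again.

```bash

python3 -m inch '[{"tx":0.1,"ty":0.03,"tz":-0.02,"ax":0,"ay":0,"az":0,"jaw":0},{"tx":0,"ty":0,"tz":0,"ax":0,"ay":0,"az":0,"jaw":0},{"tx":0,"ty":0,"tz":0,"ax":0,"ay":0,"az":0,"jaw":0}]'>/dev/null; python3 s.py
```

```text
grasp [-178.76   87.62  149.26] q -0.456 r 199.1 f_loc [-3.26 -9.76  5.03] f_tan 10.2 w 17.2 t 12.15
```

```bash

python3 -m inch '[{"tx":0,"ty":0,"tz":0,"ax":0,"ay":0,"az":0,"jaw":0.25},{"tx":0,"ty":0,"tz":0,"ax":0,"ay":0,"az":0,"jaw":0.36},{"tx":0,"ty":0,"tz":0,"ax":0,"ay":0,"az":0,"jaw":0.36},{"tx":0,"ty":0,"tz":0,"ax":0,"ay":0,"az":0,"jaw":0.36}]'; python3 s.py
python3 - <<'E'
from h import *
for n in ['top']:
    im,d=viewer.get_image(n);u,v=proj('top',L2W(np.array([-164,90,130])))[0].astype(int)
    save('top5',cv2.resize(im[v-45:v+45,u-60:u+60],None,fx=6,fy=6,interpolation=cv2.INTER_CUBIC))
E
```

```text
t: 12.65
ee_pos: [526.7, 57.7, 134.5]
orientation: [-1.956, 1.621, -0.591]
ft_force: [0.1, -1.1, 0.9]
width: 31.6
grasp [-178.54   88.78  149.03] q -0.461 r 199.4 f_loc [-0.08 -1.09  0.89] f_tan 1.0 w 31.6 t 12.65
```

View pics/top5.png

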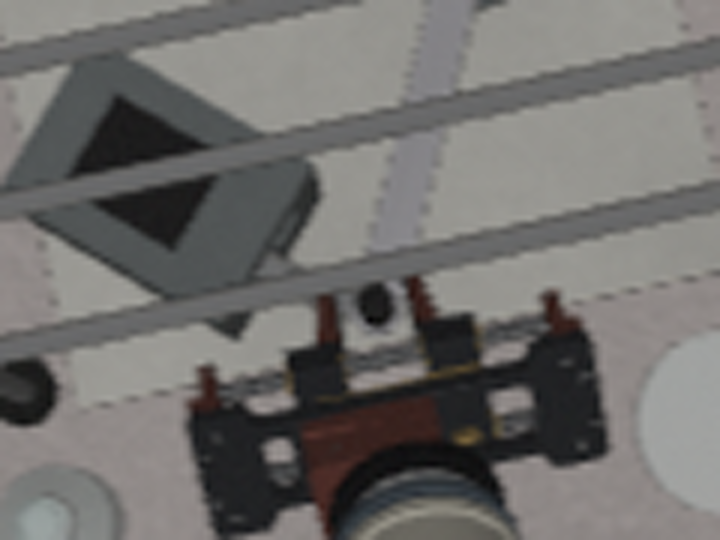

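The handle (375,305) is free between the fingers (325 and 415). Backing out along the tool axis.

```bash

python3 -m inch '[{"tx":0,"ty":0,"tz":-1.0,"ax":0,"ay":0,"az":0,"jaw":0.36},{"tx":0,"ty":0,"tz":-1.5,"ax":0,"ay":0,"az":0,"jaw":0.36},{"tx":0,"ty":0,"tz":-2.0,"ax":0,"ay":0,"az":0,"jaw":0.36},{"tx":0,"ty":0,"tz":-2.5,"ax":0,"ay":0,"az":0,"jaw":0.36},{"tx":0,"ty":0,"tz":-3.0,"ax":0,"ay":0,"az":0,"jaw":0.36},{"tx":0,"ty":0,"tz":-3.0,"ax":0,"ay":0,"az":0,"jaw":0.36},{"tx":0,"ty":0,"tz":-3.0,"ax":0,"ay":0,"az":0,"jaw":0.36},{"tx":0,"ty":0,"tz":-2.0,"ax":0,"ay":0,"az":0,"jaw":0.36},{"tx":0,"ty":0,"tz":0,"ax":0,"ay":0,"az":0,"jaw":0.36}]'; python3 s.py
python3 - <<'E'
from h import *
np.set_printoptions(precision=1,suppress=True)
im,d=viewer.get_image('top');c=cloud('top',d,np.ones_like(d,bool));d0=np.load('top0.npz')['d'];c0=cloud('top',d0,np.ones_like(d,bool))
def barq(c):
    l=W2L(c);rr=np.hypot(l[:,0],l[:,1]);q=np.arctan2(-l[:,1],-l[:,0]);k=(abs(l[:,2]-112)<5)&(rr>60)&(rr<170)&(q>-.62)&(q<.9);return np.median(q[k]),k.sum()
print('bar q now',barq(c),'before',barq(c0))
for th in ['bottle_in','bottle_out','dish','beaker','tip_case']:
    for r in masks_of('top',th)[:1]: print(th,round(r['score'],2),np.array(r['location']),np.median(cloud('top',d,r['pixels']),0))
save('top6',im)
E
```

```text
t: 13.82
ee_pos: [446.4, 47.8, 236.4]
orientation: [-1.95, 1.603, -0.577]
ft_force: [-0.1, -0.4, 0.3]
width: 31.6
grasp [-259.44   93.53  250.87] q -0.346 r 275.8 f_loc [-0.14 -0.39  0.29] f_tan 0.4 w 31.6 t 13.82
bar q now (np.float64(-0.442696509289578), np.int64(222)) before (np.float64(0.6279861633682595), np.int64(221))
bottle_in 0.83 [351.6 167.9] [ 664.5 -191.7   75.7]
bottle_out 0.69 [215.8 259.2] [417.9 204.6  77.1]
dish 0.77 [330.3 238.3] [ 460.6 -121.8   22.8]
beaker 0.73 [413.1 268.3] [ 361.1 -384.6   44. ]
tip_case 0.74 [135.3 260.6] [401.7 455.3  50.2]
```

View pics/top6.png

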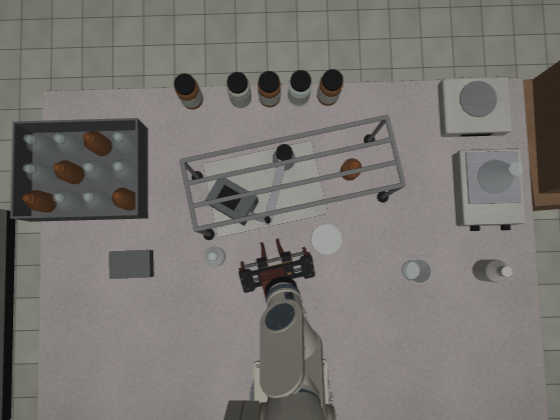

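```bash
python3 -c "
from workcell import ctrl; ctrl.close_job()"
```

```text
the job is handed in; nothing more can be done
```

I put the reader in its measuring position, let go of the arm and handed the job in at about 14 s. The hand-in gave no verdict, so this rests on my own checks.

**What I did:** I gripped the handle at a 40° slant under the rods and swung the arm from about 0.61 to -0.456 rad, so only the light guide pushed the flap. Near the end I felt forward in steps of about 1 mm. The spring's resistance began at about -0.41 rad and the firm stop came at -0.455. The peak tangential force at the handle was about 23 N, which I put at about 15 N on the carriage. I then eased back 1 mm, opened the fingers partway and backed out.

**Last checks:**
- **Arm position:** the camera reads the arm at -0.443 rad. It read 0.013 too high when I first gripped, so the corrected value is -0.456, the same as before release.
- **Robot:** it touches nothing; the wrist force is under 0.6 N.
- **Glassware and case:** all five things measure within about 4 mm of where they started.
- **Not seen directly:** I inferred that the flap is open and the carriage is home from the arm angle and the force jump.
- **Failed:** one move call was refused because a field was missing; nothing moved.

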